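# Hook the steel bowl forward onto the slate

## Robot

A 7-joint arm with a two-finger parallel gripper is mounted at the origin on the work surface. World frame = base frame: x ahead of the robot, y to its left, z up, the work surface at z = 0. Lengths are in m, angles in rad, forces in N, time in s.
With the tool pointing down it reaches from about 0.4 to 0.85 m from the base axis. Payload 4.5 kg.
Tool frame: the origin (TCP) lies midway between the tips of the shut fingers; the grasp point (between the pads) lies 19 mm behind it; z points along the fingers, y is the line along which they close (so a half turn about z gives the same grasp; the last joint's range is limited). The gripper opens to 88 mm and grips with 3 to 60 N. Pads are 18 mm wide; open, the fingers measure 123 mm over their backs; the gripper's body (75 mm by 187 mm) begins 45 mm behind the grasp point.
Start: joints at [1.157, 0.689, -0.195, 1.565, 0.157, 0.902, -0.215], TCP at [0.271, -0.563, 0.239] pointing down, gripper open.
Joint ranges: [-3.01, 3.01], [-0.46, 2.08], [-1.47, 1.51], [0.13, 2.56], [-1, 4.14], [0.04, 2.09], [-2.66, 2.66]. Speed limits (rad/s): [2.57, 2.57, 3.14, 3.14, 3.14, 3.14, 3.14].

## Interface

Orientations are given as a unit quaternion [x, y, z, w].
In Python, from plant import r gives the robot as it stands. The module is installed in compiled form; this text tells all that it offers.
- The arm moves only by the tool step_arm, never from a script. Its argument "series" is a list of rows, each a list of 7 numbers: the shift along the world's x, y, z in mm, then the turn, a rotation vector about the world's x, y, z in rad, then the closure, from 0 (fully open) to 1 (shut). A call has 1 to 20 rows; each row shifts and turns the commanded pose from where the row before left it; what a row does not reach is not made up. A row lasts 1/10 s, in which the tool goes at most 50 mm and 8.59 degrees, less where a joint would pass 70% of its speed; a pose out of reach is approached as far as the arm can. A call is refused whole if a number of a shift passes 50 or a number of a turn 0.15, either way. A call with a gripper value outside its range is refused whole. The fingers move at their own pace and stop on an object; "force" is the grip in N (left out, the last holds). Time passes only in rows, so rows that do not move let the fingers close. It gives the time, the measured TCP pose, the force, the opening and the grip force at its end, in the units of the state.
- r.get_state(): the state, without advancing time (a new reading comes with each control period).
- r.snapshot(name): name is "scene" or "side" or "wrist"; returns (picture, depth): 384x512x3 uint8, blue, green, red; 384x512 float32, m along the optical axis (not along the pixel's ray), 0 where there is no reading.
- r.get_calibration(name): a dict with "intrinsics" (3x3 intrinsics, pixels), "pose" (4x4, takes a point from camera to world coordinates). Camera axes: x right, y up, looking along -z (the intrinsics and any distortion apply to the point x, -y, -z); pixel columns grow to the right and rows downward; lengths in m; the calibration is good to about 2 mm. A picture is of the moment at which its call begins: read the wrist's pose just before it. get_calibration takes no time and is no camera call; for the wrist camera it gives the pose at the moment of the call.
- r.finish_job(): hands the job in; it is judged then, once.
The state is a dict: "clock": time; "q": joint angles; "qd": joint speeds; "joint_torque": joint torques, N m; "tool_pos": TCP position; "eef_rot": TCP orientation; "contact_force": force on the tool from outside, world axes, zero at the start; "moment": the same for the moment, N m; "opening": opening from 0.0 (shut) to 1.0 (fully open); "finger_force": force on a finger pad.
Only numpy, scipy, OpenCV 4.12 (cv2) and the standard library are available. Lean on these libraries where they do the work, as an engineer would, in place of code of your own. Each camera call takes 0.05 s, during which the arm holds its last target. There are 200 camera calls.

## Task

The stainless steel bowl has been pushed to the back of the worktop, out of easy reach. Take the red-handled hook from its rest, hook it inside the steel bowl's near wall and drag the bowl forward until its whole foot stands on the round dark slate, never touching the bowl with the gripper or arm itself, then lay the hook back level in its rest, where it lay. Leave the blue bowl where it stands.

Things in the scene. Friction and masses are not known exactly. Their poses are not given: they have to be found in the camera images.
- hook_tool: Level hook: red handle 18 mm square, 160 long, then a rod with a prong bent down. Origin: grip point on the handle axis; x to the hook, z up. Prong axis at x=+140 mm, its 12 mm ball end 75 mm below origin. Starts 100 mm up in two notches (25 mm wide, flaring to 59, tops 16 mm above origin) of a fixed rest's posts at x=±55, 98 mm free between them. Rest stands left or right; it goes back there.
- steel_bowl: Stainless steel bowl to fetch, loose, 0.18-0.35 kg: 124 mm across the rim, 60 high, flat foot 80 mm across, wall 3 mm sloping outwards; floor 4 mm thick, inner radius about 51 mm at 22 mm height, 59 at the rim. Origin: centre of the foot's underside; z up. Stands at the back, left or right of the blue bowl.
- blue_bowl: Deep-blue ceramic bowl of the same shape and size, beside the steel one; to be left alone. Origin: centre of the foot's underside.
- slate: Round dark slate, 130 mm across, let flush into the oak worktop (fixed, no step to slide over), between the robot and the bowls. Origin: its centre.
Not all that is in view belongs to the job. Several things have the shape of the hook_tool; the one meant has the colours described above.

How it is judged:
On the way, in this order (a step that is already met when the one before it is completed fails the run):
1. the hook is dragging the steel bowl: it has moved more than 50 mm and the hook presses on it (distance of steel_bowl from where it was at the start of the episode above 0.05 m and contact force between hook_tool and steel_bowl above 0.1 N), for 0.1 s.
2. the steel bowl stands on the slate (horizontal distance between steel_bowl and slate below 0.025 m and angle between steel_bowl's own z axis and vertical below 0.1 rad and height (world z) of steel_bowl below 0.008 m), for 0.2 s.
At the end, for the whole second after the job is handed in: The steel bowl stands upright and still with its whole foot on the slate (its centre within 25 mm of the slate's centre); the hook lies still in its rest within 30 mm of where it lay, level within 10 degrees, released; the blue bowl is within 20 mm of where it stood (all of step 2 and linear speed of each of steel_bowl, hook_tool below 0.02 m/s and distance of hook_tool from where it was at the start of the episode below 0.03 m and angle between hook_tool's own z axis and vertical below 0.17 rad and distance of blue_bowl from where it was at the start of the episode below 0.02 m); the robot touches nothing.
It fails at once if the gripper or arm touches the steel bowl (contact force between any of the fingers, the arm and steel_bowl above 0.5 N).
It fails at once if the blue bowl is shifted by more than 20 mm (distance of blue_bowl from where it was at the start of the episode above 0.02 m).
It also fails if it takes over 54 s, if anything falls off the work surface, if the arm or the gripper's body presses on something with over 40 N, if the wrist force passes 120 N, or if a joint passes its speed limit or range.

## Working session

There is one attempt and no reset: what is moved stays moved. The work goes in short steps, Python scripts to look and compute and a tool call to move; the robot and the scene stay as the last step left them, time stands still between calls to the robot, and variables do not carry over. Pictures are saved under pics/ and viewed, at most 10 in all, crops included, and the job is handed in when it is done.

Besides the shell and the picture viewer there is one more tool, called as a command line: name --pt "numbers of a row" for each row, then --argument value for the rest. step_arm: Moves the arm, as the interface text tells. Its arguments: {"type":"object","properties":{"series":{"type":"array"},"force":{"type":"number"}},"required":["series"]}

```bash
mkdir -p pics; cat > h.py <<'E'
import numpy as np, cv2
from plant import r
def snap(n,save=None):
    c=r.get_calibration(n); im,d=r.snapshot(n)
    if save: cv2.imwrite('pics/'+save,im); np.savez('pics/'+save[:-4],d=d,K=c['intrinsics'],T=c['pose'],im=im)
    return im,d,np.array(c['intrinsics']),np.array(c['pose'])
def ray(u,v,K,T):
    d=np.array([(u-K[0,2])/K[0,0],-(v-K[1,2])/K[1,1],-1.]); return T[:3,3],T[:3,:3]@d
def onplane(u,v,z,K,T):
    o,d=ray(u,v,K,T); return o+d*(z-o[2])/d[2]
def pts(d,K,T):
    v,u=np.mgrid[:d.shape[0],:d.shape[1]]
    p=np.stack([(u-K[0,2])/K[0,0]*d,-(v-K[1,2])/K[1,1]*d,-d],-1)
    return p@T[:3,:3].T+T[:3,3]
E
python3 - <<'E'
from h import *
a=snap('scene','scene.png');b=snap('side','side.png')
cv2.imwrite('pics/both.png',cv2.resize(np.vstack([a[0],b[0]]),(400,600)) if 0 else np.hstack([cv2.resize(a[0],(400,300)),cv2.resize(b[0],(400,300))]))
for x in (a,b): print(x[2].round(1).tolist(),x[3].round(3).tolist())
print(r.get_state())
E
```

```text
[[414.2, 0.0, 259.6], [0.0, 414.2, 194.8], [0.0, 0.0, 1.0]] [[-0.771, -0.533, 0.348, 1.037], [0.636, -0.634, 0.44, 0.701], [-0.014, 0.561, 0.828, 1.211], [0.0, 0.0, 0.0, 1.0]]
[[453.1, 0.0, 256.6], [0.0, 453.1, 194.0], [0.0, 0.0, 1.0]] [[-0.984, 0.112, -0.14, 0.356], [-0.178, -0.686, 0.705, 1.17], [-0.017, 0.718, 0.695, 1.111], [0.0, 0.0, 0.0, 1.0]]
{'clock': 0.1, 'q': array([ 1.15681077,  0.68987551, -0.19452048,  1.56618235,  0.15727184,
        0.90250423, -0.21509458]), 'qd': array([ 0.00093568,  0.00060549,  0.00221258, -0.00371072, -0.00223839,
       -0.00043567,  0.00208242]), 'joint_torque': array([-3.69892470e-03, -5.28501427e+01, -1.27144296e+00, -1.53837365e+01,
       -5.25124627e-02,  1.96150133e-03,  6.43143522e-06]), 'tool_pos': array([ 0.27034136, -0.56290947,  0.23802096]), 'eef_rot': array([ 9.75033850e-01,  2.22054869e-01, -2.21355203e-04, -7.59636701e-04]), 'contact_force': array([-0.11547367, -0.58243517,  0.08480686]), 'moment': array([-0.0081629 ,  0.03939518, -0.03625113]), 'finger_force': 0.0, 'opening': 1.0002202938382696}
```

View pics/scene.png

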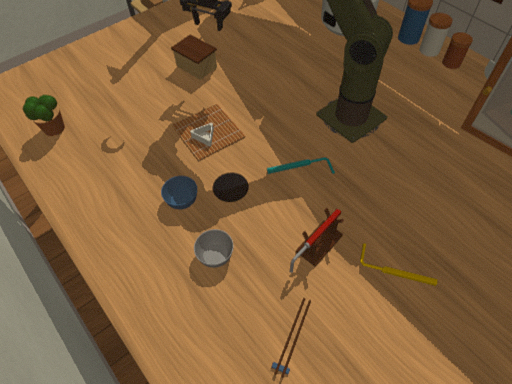

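View pics/side.png

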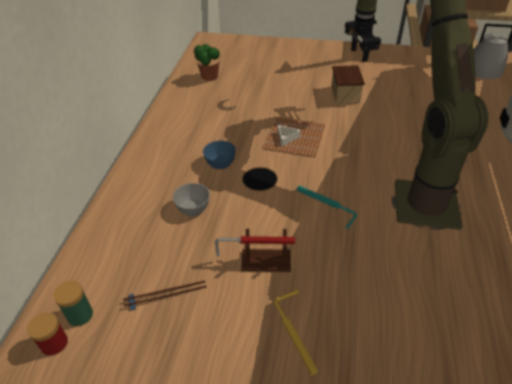

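Scene view: the red-handled hook lies in its rest at (320,230). Lookalikes are the teal hook (300,165) and the yellow hook (400,272), both flat on the table. The steel bowl is at (213,249), the blue bowl at (180,192) and the slate at (231,187). In the side view these are red (268,240), teal (325,200), yellow (297,335), steel (191,199) and slate (260,179). I choose the red hook.

```bash
python3 - <<'E'
from h import *
for n,win,sl,bl,st in (('scene',(280,190,360,280),(205,165,255,210),(155,170,205,215),(185,225,245,280)),('side',(205,220,305,280),(235,160,285,195),(195,135,245,175),(165,175,220,225))):
    z=np.load(f'pics/{n}.npz'); im,d,K,T=[z[k] for k in ('im','d','K','T')]; P=pts(d,K,T)
    hsv=cv2.cvtColor(im,cv2.COLOR_BGR2HSV)
    def sub(m,w):
        o=np.zeros(m.shape,bool); o[w[1]:w[3],w[0]:w[2]]=m[w[1]:w[3],w[0]:w[2]]; return o
    H,S,V=[hsv[...,i].astype(int) for i in range(3)]
    red=sub(((H<6)|(H>174))&(S>190)&(V>110),win)
    rect=cv2.minAreaRect(np.argwhere(red)[:,::-1].astype(np.float32)); print(n,'red',rect,red.sum())
    q=P[red]; q=q[d[red]>0]; print(' red med',np.median(q,0).round(4),'z pct',np.percentile(q[:,2],[5,50,90,98]).round(4))
    top=q[q[:,2]>0.09]; c=top.mean(0); u,s,vt=np.linalg.svd(top-c); pr=(top-c)@vt[0]; print(' axis',vt[0].round(3),(c+vt[0]*pr.min()).round(4),(c+vt[0]*pr.max()).round(4))
    m=sub(V<45,sl); c=cv2.moments(m.astype(np.uint8)); print(' slate',onplane(c['m10']/c['m00'],c['m01']/c['m00'],0,K,T).round(4),m.sum())
    for nm,w in(('blue',bl),('steel',st)):
        q=P[w[1]:w[3],w[0]:w[2]].reshape(-1,3); q=q[(q[:,2]>.05)&(q[:,2]<.075)]
        A=np.c_[2*q[:,:2],np.ones(len(q))]; x=np.linalg.lstsq(A,(q[:,:2]**2).sum(1),rcond=None)[0]
        print(' ',nm,x[:2].round(4),'R',np.sqrt(x[2]+x[0]**2+x[1]**2).round(4),'zmax',q[:,2].max().round(4),len(q))
    # rod: grey points above 0.06 in win, not red
    q=P[sub((d>0)&(P[...,2]>.085)&~red&(S<110),win)]; 
    print(' rod',len(q), q[::max(1,len(q)//12)].round(3).tolist())
z=np.load('pics/scene.npz')['im']; cv2.imwrite('pics/crop.png',cv2.resize(z[180:285,180:370],None,fx=4,fy=4,interpolation=cv2.INTER_CUBIC))
E
```

```text
scene red ((323.2684020996094, 226.20925903320312), (5.313194274902344, 45.162147521972656), 42.709388732910156) 233
 red med [0.5007 0.3299 0.1095] z pct [0.1053 0.1095 0.1122 0.1141]
 axis [ 0.989  0.147 -0.006] [0.422  0.3187 0.1097] [0.5719 0.3409 0.1089]
 slate [ 0.5877 -0.0348  0.    ] 734
  blue [ 0.7499 -0.1032] R 0.0591 zmax 0.0658 201
  steel [0.7859 0.1456] R 0.0594 zmax 0.0663 215
 rod 96 [[0.577, 0.333, 0.107], [0.578, 0.343, 0.11], [0.59, 0.338, 0.105], [0.59, 0.343, 0.105], [0.59, 0.347, 0.106], [0.598, 0.347, 0.103], [0.607, 0.348, 0.103], [0.622, 0.347, 0.106], [0.617, 0.351, 0.099], [0.632, 0.349, 0.103], [0.64, 0.35, 0.103], [0.645, 0.355, 0.103]]
side red ((267.5, 238.5), (3.0, 51.0), 90.0) 141
 red med [0.483  0.3324 0.1101] z pct [0.1066 0.1101 0.1126 0.1138]
 axis [-0.989 -0.151 -0.01 ] [0.5665 0.3437 0.1108] [0.4208 0.3214 0.1093]
 slate [ 0.5845 -0.0355  0.    ] 560
  blue [ 0.7479 -0.103 ] R 0.0591 zmax 0.0655 203
  steel [0.7838 0.1456] R 0.0591 zmax 0.0665 248
 rod 99 [[0.577, 0.336, 0.109], [0.576, 0.341, 0.112], [0.622, 0.348, 0.106], [0.599, 0.344, 0.106], [0.575, 0.344, 0.111], [0.624, 0.351, 0.105], [0.602, 0.347, 0.104], [0.578, 0.347, 0.108], [0.629, 0.355, 0.104], [0.607, 0.348, 0.1], [0.584, 0.347, 0.104], [0.577, 0.352, 0.106], [0.645, 0.358, 0.091]]
```

View pics/crop.png

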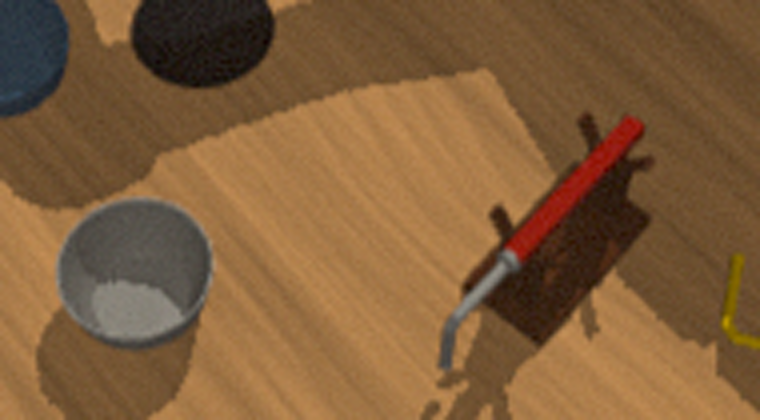

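The crop confirms that the red handle with a grey rod and prong sits in the rest, and the steel bowl is the grey one. Moving above the handle now.

step_arm --pt "20 30 3 0 0 -0.03 0" --pt "20 30 3 0 0 -0.03 0" --pt "20 30 3 0 0 -0.03 0" --pt "20 30 3 0 0 -0.03 0" --pt "20 30 0 0 0 -0.03 0" --pt "20 30 0 0 0 -0.03 0" --pt "20 30 0 0 0 -0.03 0" --pt "20 30 0 0 0 -0.03 0" --pt "20 30 0 0 0 -0.03 0" --pt "20 30 0 0 0 -0.03 0" --pt "20 30 0 0 0 0 0" --pt "10 30 0 0 0 0 0" --pt "0 30 0 0 0 0 0" --pt "0 30 0 0 0 0 0" --pt "0 30 0 0 0 0 0" --pt "0 30 0 0 0 0 0" --pt "0 30 0 0 0 0 0" --pt "0 30 0 0 0 0 0" --pt "0 30 0 0 0 0 0" --pt "0 30 0 0 0 0 0"

```text
clock: 2.1
tool_pos: [0.5003, 0.0378, 0.2505]
eef_rot: [0.997, 0.074, -0.0, 0.0]
contact_force: [-0.4, -0.9, -0.1]
opening: 0.998
finger_force: 0.0
```

step_arm --pt "0 30 0 0 0 0 0" --pt "0 30 0 0 0 0 0" --pt "0 30 0 0 0 0 0" --pt "0 30 0 0 0 0 0" --pt "0 30 0 0 0 0 0" --pt "0 30 0 0 0 0 0" --pt "0 30 0 0 0 0 0" --pt "0 30 0 0 0 0 0" --pt "0 30 0 0 0 0 0" --pt "0 22 0 0 0 0 0" --pt "0 0 0 0 0 0 0" --pt "0 0 0 0 0 0 0" --pt "0 0 0 0 0 0 0"

```text
clock: 3.4
tool_pos: [0.5009, 0.3265, 0.2505]
eef_rot: [0.997, 0.073, -0.0, 0.001]
contact_force: [-0.0, -0.2, -0.6]
opening: 1.0
finger_force: 0.0
```

```bash
python3 - <<'E'
from h import *
im,d,K,T=snap('wrist','w1.png'); s=r.get_state(); print(s['tool_pos'],s['eef_rot'],s['q'].round(2))
P=pts(d,K,T);hsv=cv2.cvtColor(im,cv2.COLOR_BGR2HSV).astype(int);H,S,V=hsv[...,0],hsv[...,1],hsv[...,2]
m=((H<6)|(H>174))&(S>190)&(V>90)&(d>0)&(P[...,2]>.085)&(P[...,2]<.13)
c=cv2.minAreaRect(np.argwhere(m)[:,::-1].astype(np.float32)); print(c)
b=cv2.boxPoints(c); print(np.array([onplane(*x,.109,K,T) for x in b]).round(4), 'centre',onplane(*c[0],.109,K,T).round(4),'ztop',np.median(P[m][:,2]))
E
```

```text
[0.50104202 0.32653361 0.25066546] [ 9.97358296e-01  7.26345466e-02 -1.28386998e-04  7.97665021e-04] [-0.65  0.63 -0.02  1.64  0.01  0.87 -2.09]
((249.5, 183.5), (133.0, 15.0), 90.0)
[[0.5703 0.3479 0.109 ]
 [0.5726 0.3324 0.109 ]
 [0.4206 0.3094 0.109 ]
 [0.418  0.3273 0.109 ]] centre [0.5008 0.33   0.109 ] ztop 0.10859394582025941
```

View pics/w1.png

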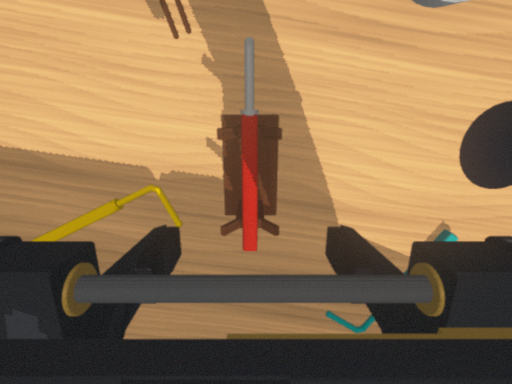

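The wrist view shows the handle from (249,113) to (249,250), lined up with the tool, with both posts visible. The centre is about (0.496, 0.329), so I'll descend and grip.

step_arm --pt "-2 1 -20 0 0 0 0" --pt "-2 1 -20 0 0 0 0" --pt "-1 1 -20 0 0 0 0" --pt "0 0 -20 0 0 0 0" --pt "0 0 -20 0 0 0 0" --pt "0 0 -20 0 0 0 0" --pt "0 0 -20 0 0 0 0" --pt "0 0 -15 0 0 0 0" --pt "0 0 -14 0 0 0 0" --pt "0 0 0 0 0 0 0" --pt "0 0 0 0 0 0 0"

```text
clock: 4.55
tool_pos: [0.4959, 0.3315, 0.0819]
eef_rot: [0.997, 0.074, 0.0, 0.0]
contact_force: [1.6, 0.2, 0.4]
opening: 0.999
finger_force: 0.0
```

step_arm --pt "0 0 0 0 0 0 1" --pt "0 0 0 0 0 0 1" --pt "0 0 0 0 0 0 1" --pt "0 0 0 0 0 0 1" --pt "0 0 0 0 0 0 1" --pt "0 0 0 0 0 0 1" --pt "0 0 0 0 0 0 1" --pt "0 0 0 0 0 0 1" --pt "0 0 0 0 0 0 1" --pt "0 0 0 0 0 0 1" --force 45

```text
clock: 5.55
tool_pos: [0.4956, 0.3314, 0.0817]
eef_rot: [0.997, 0.074, -0.0, 0.0]
contact_force: [-0.5, 0.1, 0.1]
opening: 0.196
finger_force: 45.0
```

step_arm --pt "0 0 10 0 0 0 1" --pt "0 0 20 0 0 0 1" --pt "0 0 20 0 0 0 1" --pt "0 0 25 0 0 0 1" --pt "0 0 25 0 0 0 1" --pt "0 0 20 0 0 0 1" --pt "0 0 0 0 0 0 1"

```text
clock: 6.25
tool_pos: [0.4972, 0.3328, 0.205]
eef_rot: [0.997, 0.074, 0.003, -0.002]
contact_force: [0.4, 0.3, -0.5]
opening: 0.202
finger_force: 45.0
```

step_arm --pt "11 -19 0 0 0 0.03 1" --pt "11 -19 0 0 0 0.04 1" --pt "11 -19 0 0 0 0.04 1" --pt "11 -19 0 0 0 0.04 1" --pt "11 -19 0 0 0 0.04 1" --pt "11 -19 0 0 0 0.04 1" --pt "11 -19 0 0 0 0.04 1" --pt "11 -19 0 0 0 0.04 1" --pt "11 -19 0 0 0 0.04 1" --pt "12 -20 0 0 0 0.04 1" --pt "12 -20 0 0 0 0.04 1" --pt "12 -20 0 0 0 0.04 1" --pt "12 -20 0 0 0 0.04 1" --pt "12 -21 0 0 0 0.04 1" --pt "12 -21 0 0 0 0.04 1" --pt "0 0 0 0 0 0 1" --pt "0 0 0 0 0 0 1" --pt "0 0 0 0 0 0 1"

```text
clock: 8.05
tool_pos: [0.6656, 0.0405, 0.2011]
eef_rot: [0.932, 0.361, -0.001, -0.001]
contact_force: [-0.5, -0.5, -1.0]
opening: 0.195
finger_force: 45.0
```

```bash
python3 - <<'E'
from h import *
a=snap('scene','s2.png');b=snap('side','d2.png'); s=r.get_state();print(s['tool_pos'],s['eef_rot'],s['q'].round(2))
cv2.imwrite('pics/c2.png',np.hstack([cv2.resize(a[0][150:300,150:350],(400,300)),cv2.resize(b[0][120:270,130:330],(400,300))]))
E
```

```text
[0.66593822 0.04048038 0.20154998] [ 9.32324371e-01  3.61622591e-01 -2.14859473e-04 -5.67123970e-04] [-0.01  0.79 -0.24  1.46  0.21  0.91 -1.14]
```

View pics/c2.png

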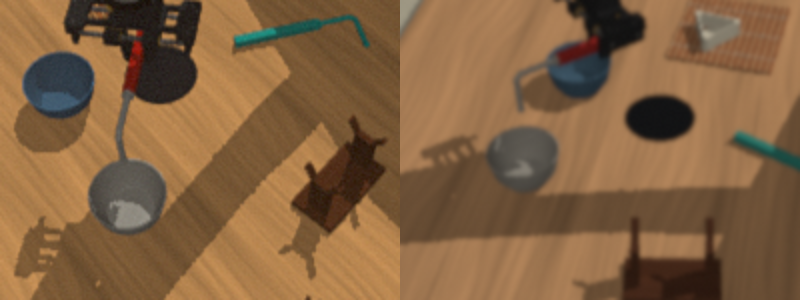

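Both views show the hook held level, with the prong tip at scene (212,230) and side (190,174.5). I'll triangulate it against the bowl centre.

```bash
python3 - <<'E'
from h import *
def tri(p,q):
    A=[];
    for n,(u,v) in(('s2',p),('d2',q)):
        z=np.load(f'pics/{n}.npz');o,d=ray(u,v,z['K'],z['T']);A.append((o,d/np.linalg.norm(d)))
    M=np.c_[A[0][1],-A[1][1]];t=np.linalg.lstsq(M,A[1][0]-A[0][0],rcond=None)[0]
    a=A[0][0]+t[0]*A[0][1];b=A[1][0]+t[1]*A[1][1];return (a+b)/2,np.linalg.norm(a-b)
print('tip',tri((212,230),(190,174.5)))
for n,w in(('s2',(195,195,240,240)),('d2',(180,140,205,180))):
    z=np.load(f'pics/{n}.npz');P=pts(z['d'],z['K'],z['T'])[w[1]:w[3],w[0]:w[2]].reshape(-1,3)
    q=P[(P[:,2]>.12)&(P[:,2]<.19)]; print(n,len(q),q[np.argsort(q[:,2])][:12].round(3).tolist(),np.median(q,0))
s=r.get_state();R=cv2.Rodrigues
x,y=s['eef_rot'][:2];w=2*np.arctan2(y,x);print(w,s['tool_pos'][:2]+.14*np.array([np.cos(w),np.sin(w)]))
E
```

```text
tip (array([0.77648683, 0.14304548, 0.15006486]), np.float64(0.001617272076004051))
s2 29 [[0.772, 0.142, 0.148], [0.779, 0.146, 0.148], [0.777, 0.144, 0.15], [0.775, 0.145, 0.15], [0.781, 0.145, 0.15], [0.782, 0.141, 0.152], [0.78, 0.144, 0.154], [0.781, 0.141, 0.157], [0.777, 0.146, 0.159], [0.78, 0.144, 0.16], [0.776, 0.144, 0.161], [0.781, 0.142, 0.165]] [0.77905888 0.14411565 0.16913188]
d2 31 [[0.779, 0.144, 0.149], [0.772, 0.144, 0.15], [0.779, 0.143, 0.153], [0.774, 0.147, 0.153], [0.775, 0.144, 0.154], [0.772, 0.144, 0.155], [0.773, 0.139, 0.158], [0.774, 0.145, 0.16], [0.777, 0.147, 0.16], [0.77, 0.147, 0.162], [0.777, 0.144, 0.162], [0.773, 0.146, 0.164]] [0.7744098  0.14401277 0.16734058]
0.7400155007174418 [0.76932236 0.13488229]
```

step_arm --pt "0 0 -15 0 0 0 1" --pt "0 0 -20 0 0 0 1" --pt "0 0 -20 0 0 0 1" --pt "0 0 -20 0 0 0 1" --pt "0 0 -20 0 0 0 1" --pt "0 0 -15 0 0 0 1" --pt "0 0 -10 0 0 0 1" --pt "0 0 -8 0 0 0 1" --pt "0 0 0 0 0 0 1" --pt "0 0 0 0 0 0 1"

```text
clock: 9.15
tool_pos: [0.6671, 0.0387, 0.0743]
eef_rot: [0.933, 0.361, 0.0, 0.0]
contact_force: [-0.4, -0.6, -1.4]
opening: 0.202
finger_force: 45.0
```

step_arm --pt "-4 -3.6 0 0 0 0 1" --pt "-5 -4.5 0 0 0 0 1" --pt "-5 -4.5 0 0 0 0 1" --pt "-5 -4.5 0 0 0 0 1" --pt "-4 -3.6 0 0 0 0 1" --pt "-4 -3.6 0 0 0 0 1" --pt "-4 -3.6 0 0 0 0 1" --pt "-4 -3.6 0 0 0 0 1" --pt "-4 -3.6 0 0 0 0 1" --pt "-4 -3.6 0 0 0 0 1" --pt "-4 -3.6 0 0 0 0 1" --pt "-4 -3.6 0 0 0 0 1" --pt "-4 -3.6 0 0 0 0 1" --pt "-4 -3.6 0 0 0 0 1" --pt "-4 -3.6 0 0 0 0 1" --pt "-4 -3.6 0 0 0 0 1" --pt "-4 -3.6 0 0 0 0 1"

```text
clock: 10.85
tool_pos: [0.5953, -0.0256, 0.0738]
eef_rot: [0.933, 0.361, 0.0, 0.0]
contact_force: [1.9, 1.6, -0.8]
opening: 0.198
finger_force: 45.0
```

```bash
cat > m.py <<'E'
from h import *
import sys
t=sys.argv[1]
from scipy.optimize import least_squares
ims=[]
for n in('scene','side'):
    im,d,K,T=snap(n,n+t+'.png');P=pts(d,K,T)
    hsv=cv2.cvtColor(im,cv2.COLOR_BGR2HSV).astype(int)
    p=P.reshape(-1,3);S=hsv[...,1].ravel();Hh=hsv[...,0].ravel()
    for nm,(c,ok) in dict(steel=(eval(sys.argv[2]),S<90),blue=((.749,-.103),(Hh>95)&(Hh<130)&(S>90))).items():
        q=p[ok&(np.hypot(p[:,0]-c[0],p[:,1]-c[1])<.1)&(p[:,2]>.052)&(p[:,2]<.068)]
        f=least_squares(lambda x:np.hypot(q[:,0]-x[0],q[:,1]-x[1])-.0595,c,loss='soft_l1',f_scale=.003);print(n,nm,f.x.round(4),len(q))
    ims.append(im)
s=r.get_state();print(s['clock'],s['tool_pos'],s['contact_force'])
cv2.imwrite('pics/c'+t+'.png',np.hstack([cv2.resize(ims[0][150:300,150:350],(400,300)),cv2.resize(ims[1][120:270,130:330],(400,300))]))
E
python3 m.py 3 '(.75,.11)'
```

```text
scene steel [0.7429 0.1072] 181
scene blue [ 0.7499 -0.103 ] 50
side steel [0.7395 0.1064] 193
side blue [ 0.7461 -0.1032] 54
10.95 [ 0.59452805 -0.02648078  0.07367244] [-0.01598028  0.33721474  0.4118699 ]
```

View pics/c3.png

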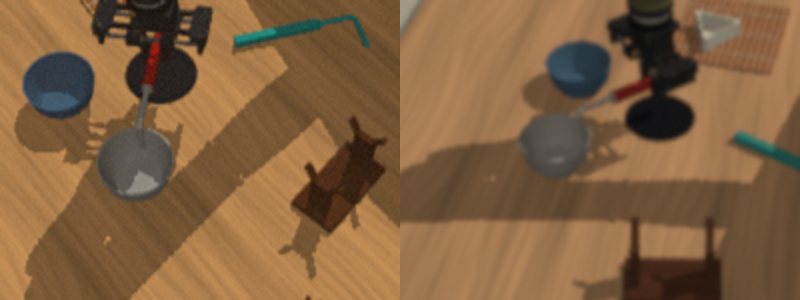

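The hook is inside the near wall and the bowl has followed straight for about 58 mm. Continuing the drag.

step_arm --pt "-5 -4.6 0 0 0 0 1" --pt "-8 -7.3 0 0 0 0 1" --pt "-8 -7.3 0 0 0 0 1" --pt "-8 -7.3 0 0 0 0 1" --pt "-8 -7.3 0 0 0 0 1" --pt "-8 -7.3 0 0 0 0 1" --pt "-8 -7.3 0 0 0 0 1" --pt "-8 -7.3 0 0 0 0 1" --pt "-8 -7.3 0 0 0 0 1" --pt "-8 -7.3 0 0 0 0 1" --pt "-8 -7.3 0 0 0 0 1" --pt "-8 -7.3 0 0 0 0 1" --pt "-8 -7.3 0 0 0 0 1" --pt "-8 -7.3 0 0 0 0 1" --pt "-8 -7.3 0 0 0 0 1" --pt "-8 -7.3 0 0 0 0 1" --pt "-6 -5.5 0 0 0 0 1" --pt "-6 -5.5 0 0 0 0 1" --pt "-4 -3.7 0 0 0 0 1" --pt "0 0 0 0 0 0 1"

```text
clock: 12.95
tool_pos: [0.4534, -0.155, 0.0737]
eef_rot: [0.933, 0.36, -0.001, 0.0]
contact_force: [0.1, 0.3, -0.4]
opening: 0.195
finger_force: 45.0
```

```bash
python3 m.py 4 '(.60,-.023)'
```

```text
scene steel [ 0.6005 -0.0225] 166
scene blue [ 0.7496 -0.1028] 45
side steel [ 0.5981 -0.0224] 184
side blue [ 0.7472 -0.103 ] 58
13.05 [ 0.45405284 -0.15446128  0.07371871] [0.17467627 0.08612001 0.54768258]
```

step_arm --pt "-3 -3 0 0 0 0 1" --pt "-4 -4 0 0 0 0 1" --pt "-4 -3 0 0 0 0 1" --pt "-2 -2 0 0 0 0 1" --pt "0 0 0 0 0 0 1" --pt "0 0 0 0 0 0 1" --pt "0 0 0 0 0 0 1" --pt "0 0 0 0 0 0 1"

```text
clock: 13.85
tool_pos: [0.4414, -0.1663, 0.0737]
eef_rot: [0.933, 0.36, -0.0, 0.0]
contact_force: [-0.4, 0.7, -0.9]
opening: 0.197
finger_force: 45.0
```

```bash
python3 m.py 5 '(.586,-.035)'
```

```text
scene steel [ 0.588  -0.0341] 154
scene blue [ 0.75   -0.1026] 49
side steel [ 0.5854 -0.0335] 179
side blue [ 0.7471 -0.1037] 57
13.95 [ 0.44145061 -0.16617332  0.07370401] [ 0.41588186  0.94259071 -0.46486857]
```

View pics/c5.png

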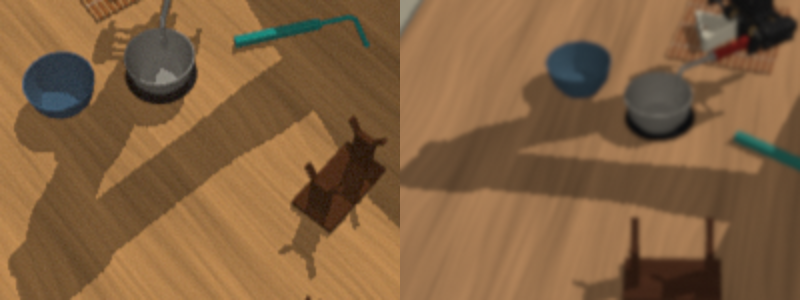

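The bowl stands centred on the slate. Now unhook, lift, and go back over the rest.

step_arm --pt "4 4 0 0 0 0 1" --pt "5 4 0 0 0 0 1" --pt "5 5 0 0 0 0 1" --pt "5 4 0 0 0 0 1" --pt "0 0 5 0 0 0 1" --pt "0 0 10 0 0 0 1" --pt "0 0 20 0 0 0 1" --pt "0 0 20 0 0 0 1" --pt "0 0 20 0 0 0 1" --pt "0 0 20 0 0 0 1" --pt "0 0 20 0 0 0 1" --pt "0 0 16 0 0 0 1" --pt "0 0 0 0 0 0 1"

```text
clock: 15.25
tool_pos: [0.4614, -0.1498, 0.2071]
eef_rot: [0.933, 0.36, 0.002, 0.001]
contact_force: [-0.5, -0.1, -1.2]
opening: 0.198
finger_force: 45.0
```

step_arm --pt "2 15 0 0 0 -0.02 1" --pt "2 25 0 0 0 -0.03 1" --pt "2 25 0 0 0 -0.03 1" --pt "2 25 0 0 0 -0.03 1" --pt "2 25 0 0 0 -0.03 1" --pt "2 25 0 0 0 -0.03 1" --pt "2 25 0 0 0 -0.03 1" --pt "2 25 0 0 0 -0.03 1" --pt "2 25 0 0 0 -0.03 1" --pt "2 25 0 0 0 -0.03 1" --pt "2 25 0 0 0 -0.03 1" --pt "2 25 0 0 0 -0.03 1" --pt "2 25 0 0 0 -0.03 1" --pt "2 25 0 0 0 -0.03 1" --pt "2 25 0 0 0 -0.03 1" --pt "2 25 0 0 0 -0.03 1" --pt "1 25 0 0 0 -0.03 1" --pt "1 25 0 0 0 -0.03 1" --pt "1 25 0 0 0 -0.03 1" --pt "0 15 0 0 0 -0.03 1"

```text
clock: 17.25
tool_pos: [0.4947, 0.3328, 0.2039]
eef_rot: [0.997, 0.074, -0.001, -0.0]
contact_force: [0.3, 0.2, -0.7]
opening: 0.195
finger_force: 45.0
```

step_arm --pt "0 0 0 0 0 0 1" --pt "0 0 0 0 0 0 1" --pt "0 0 0 0 0 0 1"

```text
clock: 17.55
tool_pos: [0.4957, 0.3288, 0.2044]
eef_rot: [0.997, 0.073, -0.0, 0.001]
contact_force: [0.7, -0.1, -1.6]
opening: 0.197
finger_force: 45.0
```

```bash
python3 - <<'E'
from h import *
s=r.get_state();x,y=s['eef_rot'][:2];print(s['tool_pos'],s['eef_rot'],2*np.arctan2(y,x))
P={}
for n in('scene','side'):
    im,d,K,T=snap(n,n+'6.png');P=pts(d,K,T);hsv=cv2.cvtColor(im,cv2.COLOR_BGR2HSV).astype(int)
    q=P[((hsv[...,0]<6)|(hsv[...,0]>174))&(hsv[...,1]>190)&(hsv[...,2]>90)&(P[...,2]>.15)&(P[...,1]>.2)]
    for z in(q,P[(P[...,2]>.2)&(P[...,2]<.23)&(P[...,0]>.58)&(P[...,1]>.3)&(P[...,0]<.66)&(P[...,1]<.4)]):
        if len(z)>5:c=np.median(z,0);v=np.linalg.svd(z-z.mean(0))[2][0];print(n,len(z),c.round(4),v.round(3))
E
```

```text
[0.49573349 0.32876008 0.20438219] [ 9.97324109e-01  7.30982619e-02 -4.07219716e-04  1.04864883e-03] 0.14632712719838448
scene 76 [0.5338 0.3367 0.2319] [ 0.982  0.182 -0.052]
scene 95 [0.6213 0.3469 0.2261] [ 0.973  0.155 -0.17 ]
side 91 [0.4435 0.3268 0.2307] [ 0.987  0.162 -0.008]
side 107 [0.6165 0.348  0.2256] [-0.969 -0.159  0.191]
```

step_arm --pt "0 1 -15 0 0 0 1" --pt "0 1 -20 0 0 0 1" --pt "0 0.5 -20 0 0 0 1" --pt "0 0 -20 0 0 0 1" --pt "0 0 -15 0 0 0 1" --pt "0 0 -10 0 0 0 1" --pt "0 0 -10 0 0 0 1" --pt "0 0 -6 0 0 0 1" --pt "0 0 -5 0 0 0 1" --pt "0 0 0 0 0 0 1" --pt "0 0 0 0 0 0 1"

```text
clock: 18.75
tool_pos: [0.4959, 0.3336, 0.0841]
eef_rot: [0.997, 0.074, 0.0, -0.0]
contact_force: [0.6, -0.4, -1.1]
opening: 0.194
finger_force: 45.0
```

step_arm --pt "0 -1.5 -1 0 0 0 1" --pt "0 0 -1 0 0 0 1" --pt "0 0 0 0 0 0 1" --pt "0 0 0 0 0 0 1"

```text
clock: 19.15
tool_pos: [0.4957, 0.3319, 0.0818]
eef_rot: [0.997, 0.074, 0.0, -0.0]
contact_force: [-0.2, -0.4, -1.0]
opening: 0.197
finger_force: 45.0
```

step_arm --pt "0 0 0 0 0 0 0.7" --pt "0 0 0 0 0 0 0.6" --pt "0 0 0 0 0 0 0.5" --pt "0 0 0 0 0 0 0.3" --pt "0 0 0 0 0 0 0.1" --pt "0 0 0 0 0 0 0" --pt "0 0 0 0 0 0 0" --pt "0 0 0 0 0 0 0" --pt "0 0 0 0 0 0 0" --pt "0 0 0 0 0 0 0"

```text
clock: 20.15
tool_pos: [0.4956, 0.3319, 0.0817]
eef_rot: [0.997, 0.074, 0.0, 0.0]
contact_force: [0.5, 0.0, 0.5]
opening: 0.999
finger_force: 0.0
```

step_arm --pt "0 0 10 0 0 0 0" --pt "0 0 20 0 0 0 0" --pt "0 0 25 0 0 0 0" --pt "0 0 25 0 0 0 0" --pt "0 0 25 0 0 0 0" --pt "0 0 25 0 0 0 0" --pt "0 0 25 0 0 0 0" --pt "-10 0 15 0 0 0 0" --pt "0 0 0 0 0 0 0" --pt "0 0 0 0 0 0 0" --pt "0 0 0 0 0 0 0"

```text
clock: 21.25
tool_pos: [0.4849, 0.3314, 0.2505]
eef_rot: [0.997, 0.074, -0.001, 0.001]
contact_force: [0.0, 0.1, -0.1]
opening: 1.002
finger_force: 0.0
```

```bash
python3 m.py 7 '(.586,-.035)'; python3 - <<'E'
from h import *
for n,w in(('scene',(280,190,360,280)),('side',(205,220,305,280))):
  for t in('','7'):
    z=np.load(f'pics/{n}{t}.npz');im,P=z['im'],pts(z['d'],z['K'],z['T']);hsv=cv2.cvtColor(im,cv2.COLOR_BGR2HSV).astype(int)
    m=((hsv[...,0]<6)|(hsv[...,0]>174))&(hsv[...,1]>190)&(hsv[...,2]>90)&(P[...,2]>.085)&(P[...,2]<.14)&(P[...,1]>.2)
    q=P[m];v=np.linalg.svd(q-q.mean(0))[2][0];p=(q-q.mean(0))@v;print(n,t,len(q),(q.mean(0)+v*p.min()).round(4),(q.mean(0)+v*p.max()).round(4))
E
```

```text
scene steel [ 0.5877 -0.0341] 156
scene blue [ 0.7495 -0.103 ] 49
side steel [ 0.586  -0.0343] 77
side blue [ 0.7486 -0.1028] 55
21.35 [0.48520234 0.33141664 0.25049933] [-0.21572906  0.67347213 -0.39617448]
scene  252 [0.4219 0.3192 0.1091] [0.5719 0.3412 0.1088]
scene 7 208 [0.4222 0.3216 0.1088] [0.5694 0.344  0.1096]
side  216 [0.5663 0.3451 0.1085] [0.4206 0.3226 0.1085]
side 7 227 [0.4204 0.3244 0.1089] [0.5655 0.3485 0.1077]
```

View pics/c7.png

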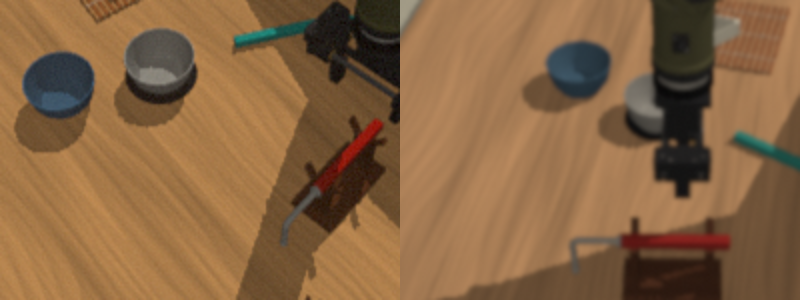

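The hook lies level in its rest within about 3 mm of where it started, and the bowl is on the slate. The blue bowl has not moved, and the gripper is clear of everything.

```bash
python3 -c "
from plant import r
print(r.finish_job())"
```

```text
the job is handed in; nothing more can be done
None
```

The job is handed in, with no verdict returned: by my last measurement the steel bowl stands within about 3 mm of the slate's centre, the hook lies level in its rest about 3 mm from where it lay, and the blue bowl has not moved.

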